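# Step the blender base down to stop

### The arm

A 6-joint arm with a two-finger parallel gripper is mounted at the origin on the work surface. World frame = base frame: x ahead of the robot, y to its left, z up, the work surface at z = 0. Lengths are in m, angles in rad, forces in N, time in s.
With the tool pointing down it reaches from about 0.325 to 0.775 m from the base axis. Payload 5.5 kg.
Tool frame: the origin (TCP) lies at the very end of the fingers, on their centre line; the grasp point (between the pads) lies 19 mm behind it; z points along the fingers, y is the direction in which the jaws open and shut (so a half turn about z gives the same grasp; the last joint's range is limited). The gripper opens to 88 mm and grips with 3 to 60 N. Pads are 20 mm wide; open, the fingers measure 115 mm over their backs; the gripper's body (75 mm by 178 mm) begins 61 mm behind the grasp point.
Start: joints at [1.072, 0.091, 1.231, -0, 1.82, -0.057], TCP at [0.257, 0.542, 0.223] pointing down, gripper open.
Joint ranges: [-2.87, 2.87], [-0.86, 2.18], [0.17, 2.46], [-1.51, 4.65], [0.06, 2.69], [-2.65, 2.65]. Speed limits (rad/s): [2.57, 2.57, 3.01, 3.14, 3.14, 3.14].

### API

Orientations are given as a rotation vector (axis times angle).
In Python, from cell import status, viewer, job_done gives the robot as it stands.
- The arm moves only by the tool servo_tool, never from a script. Its argument "steps" is a list of rows, each a list of 3 entries, a list of its own where there are three numbers: the shift along the tool's x, y, z in m, then the turn, a rotation vector about the tool's x, y, z in degrees, then the closure, from 0 (fully open) to 1 (shut). In form: [[[dx, dy, dz], [wx, wy, wz], gripper], ...]. A call has 1 to 10 rows; each row is the pose to reach, as a shift and turn from the pose measured when the call began, along the tool's axes at that moment; what a row does not reach only later rows make up. A row lasts 1/12 s, in which the tool goes at most 41.7 mm and 7.16 degrees, less where a joint would pass 70% of its speed; a pose out of reach is approached as far as the arm can. A call with a gripper value outside its range is refused whole. The fingers move at their own pace and stop on an object; "force" is the grip in N (left out, the last holds). Time passes only in rows, so rows that repeat a pose let the fingers close. It gives the time, the measured TCP pose, the force and the opening at its end, in the units of the state.
- status.state(): the state, without advancing time (a new reading comes with each control period).
- viewer.camera(name): name is "scene" or "top" or "wrist"; returns (picture, depth): 420x560x3 uint8, red, green, blue; 420x560 float32, m along the optical axis (not along the pixel's ray), 0 where there is no reading.
- viewer.camera_model(name): a dict with "mtx" (3x3 intrinsics, pixels), "rvec" (rotation vector, rad) and "tvec" (3), from world to camera coordinates, as OpenCV has them; the wrist camera has in their place "hand_eye" (4x4, takes a point from camera to tool coordinates, whose origin is the TCP and whose axes are the flange's). Camera axes: x right, y down, z forward; pixel columns grow to the right and rows downward; lengths in m; the calibration is good to about 2 mm. A picture is of the moment at which its call begins: read the wrist's pose just before it. camera_model takes no time and is no camera call.
- job_done(): hands the job in, once; it reports no verdict.
Trained networks look in the newest picture that a camera, given by its name, has taken for a name from the list of things; names that differ only in an ending like _2 or _b are one class to them, and where a whole thing is asked for, a point or a joint stands for the part that bears it (a point fixed in the world has none). Each returns a list of dicts, best first, with "p" (0 to 1); they miss things now and then, are a little off and sometimes report something else, mostly with a low value. They report only what shows in the picture. A call takes as long as a camera call.
- viewer.search_frame(camera, query): "point" ([x, y, z] in m, in the coordinates of the camera as it stood for that picture, good to about 4 mm: the middle of the surface that is visible of it).
- viewer.outline_of(camera, query): "pixels" (420x560 bool, what is visible of it).
- viewer.pinpoint(camera, query): "point" ([x, y, z] in m, in the coordinates of the camera as it stood for that picture, good to about 4 mm: a listed point, or the origin of a listed thing).
The state is a dict: "clock": time; "joint_pos": joint angles; "joint_velocities": joint speeds; "effort": joint torques, N m; "position": TCP position; "eef_rot": TCP orientation; "contact_force": force on the tool from outside, world axes, zero at the start; "moment": the same for the moment, N m; "width": finger opening in m.
Only numpy, scipy, OpenCV 4.12 (cv2) and the standard library are available. Lean on these libraries where they do the work, as an engineer would, in place of code of your own. Each camera call takes 0.05 s, during which the arm holds its last target. There are 200 camera calls.

### The job

The blender base has been left running fast: its blue (fast) and green (run) keys are down. First slow it: press the white key until it stays down and the blue one pops up. Then stop it: press the red key until it stays down and the green one pops up, so that at the end white and red are down, blue and green up; do not press red while blue is still down.

Things in the scene. Friction and masses are not known exactly. Their poses are not given: they have to be found in the camera images.
- slow_key_top (a point): White slow key, a 44 x 26 mm cap; point: centre of its top face, z up, x (44 mm) level towards the hub, y along the row. Top 80 mm above the shelf when up, 70 mm when down. Interlocked with blue: one of the two is always down. Pushing takes about 4 N at first, then less; past half its 10 mm travel it snaps down, stays, and meets a hard stop, while its partner rises as far. Up at the start.
- fast_key_top (a point): Blue fast key, a 44 x 26 mm cap; point: centre of its top face, z up, x (44 mm) level towards the hub, y along the row. Top 80 mm above the shelf when up, 70 mm when down. Partner of white, down at the start. The housing behind the keys begins 52 mm beyond the row's centre line (+x) and is 85 mm high; the steel hub on it, 116 mm beyond the line, reaches 104 mm.
- stop_key_top (a point): Red stop key, a 44 x 26 mm cap; point: centre of its top face, z up, x (44 mm) level towards the hub, y along the row. Top 80 mm above the shelf when up, 70 mm when down. Interlocked with green, works as white does with blue. Up at the start. All four stand in one row on the 65 mm high ledge, on the robot's side, of a fixed white 220 x 180 mm blender base.
- run_key_top (a point): Green run key, a 44 x 26 mm cap; point: centre of its top face, z up, x (44 mm) level towards the hub, y along the row. Top 80 mm above the shelf when up, 70 mm when down. Partner of red, down at the start. Partners stand side by side, 41 mm between centres (15 mm gap), in either order; the two pairs stand 52 mm apart between their inner keys (26 mm gap).

How it is judged:
On the way:
1. the white key is down and the blue key is up, while green is still down and red up (height (world z) of each of stop_key_top, fast_key_top above 0.077 m and height (world z) of each of run_key_top, slow_key_top below 0.073 m), for 0.2 s.
At the end, for the whole second after the job is handed in: The tops of the red and white keys are below 73 mm (fully down is 70 mm) and those of the green and blue keys above 77 mm (fully up is 80 mm) (height (world z) of each of stop_key_top, slow_key_top below 0.073 m and height (world z) of each of run_key_top, fast_key_top above 0.077 m); the robot touches nothing.
It fails at once if the red key is pressed while the blue key is still down (height (world z) of each of stop_key_top, fast_key_top below 0.0765 m).
It also fails if it takes over 32 s, if anything falls off the work surface, if the arm or the gripper's body presses on something with over 40 N, if the wrist force passes 120 N, or if a joint passes its speed limit or range.

## Working session

There is one attempt and no reset: what is moved stays moved. The work goes in short steps, Python scripts to look and compute and a tool call to move; the robot and the scene stay as the last step left them, time stands still between calls to the robot, and variables do not carry over. Pictures are saved under pics/ and viewed, about 8 in all and at most 12, crops included, and the job is handed in when it is done.

Besides the shell and the picture viewer there is one more tool, called after "Call:" as name(argument=value, ...) on one line, values as JSON. servo_tool: Moves the arm, as the interface text tells. Its arguments: {"type":"object","properties":{"steps":{"type":"array","items":{"type":"array"}},"force":{"type":"number"}},"required":["steps"]}

```bash
mkdir -p pics; cat > h.py <<'E'
import numpy as np, cv2
from scipy.spatial.transform import Rotation as R
from cell import status, viewer, job_done
def w(cam,p,s=None):
    m=viewer.camera_model(cam); p=np.asarray(p,float)
    if 'hand_eye' in m:
        s=s or status.state(); q=np.array(m['hand_eye'])@np.r_[p,1]
        return R.from_rotvec(s['eef_rot']).apply(q[:3])+s['position']
    return R.from_rotvec(np.ravel(m['rvec'])).inv().apply(p-np.ravel(m['tvec']))
KEYS=['slow_key_top','fast_key_top','stop_key_top','run_key_top']
E
python3 - <<'E'
from h import *
s=status.state();print(s)
for c in ['top','scene']:
    im,d=viewer.camera(c); cv2.imwrite(f'pics/{c}0.png',im[...,::-1]); np.save(f'{c}0.npy',d)
    for k in KEYS:
        for r in viewer.pinpoint(c,k)[:2]: print(c,k,round(r['p'],2),w(c,r['point']).round(4))
E
```

```text
{'clock': 0.0, 'joint_pos': array([ 1.07229460e+00,  9.18647771e-02,  1.23186817e+00, -4.38995508e-05,
        1.81979466e+00, -5.66603007e-02]), 'joint_velocities': array([-0.00103793,  0.00109365, -0.00159466,  0.00052865,  0.00114456,
        0.00059459]), 'effort': array([-3.72825132e-03, -4.46427512e+01, -4.06463385e+01,  6.96430891e-02,
        2.86257989e-02, -1.42704725e-04]), 'position': array([0.25641614, 0.54212488, 0.22151334]), 'eef_rot': array([-6.88320067e-01, -3.06475726e+00,  2.94092550e-03]), 'contact_force': array([ 0.48473475, -0.02029375,  0.20159928]), 'moment': array([ 0.00142322,  0.00668929, -0.01784691]), 'width': 0.0879262315935634}
top slow_key_top 0.88 [ 0.5736 -0.0884  0.079 ]
top fast_key_top 0.86 [ 0.5808 -0.0394  0.0703]
top stop_key_top 0.92 [0.5935 0.0013 0.0808]
top run_key_top 0.65 [0.6081 0.0434 0.0716]
scene slow_key_top 0.56 [ 0.5769 -0.0839  0.0751]
scene fast_key_top 0.67 [ 0.5814 -0.0457  0.0714]
scene stop_key_top 0.6 [0.5946 0.0031 0.0775]
scene run_key_top 0.64 [0.6097 0.0435 0.0669]
```

View pics/top0.png

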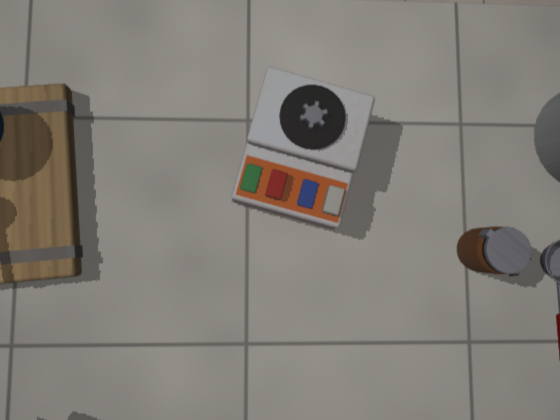

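View pics/scene0.png

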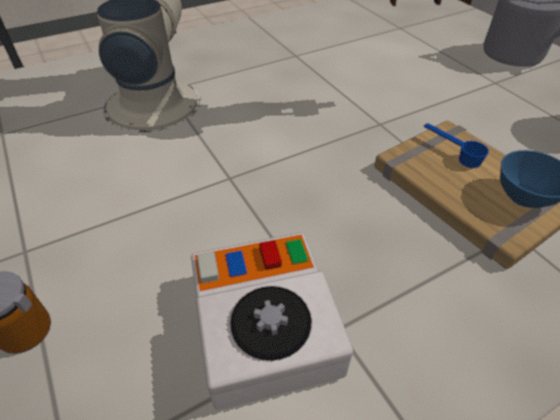

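```bash
python3 - <<'E'
from h import *
# outlines on depth: refined centres from the top camera
im,_=viewer.camera('top'); d=np.load('top0.npy'); m=viewer.camera_model('top'); K=np.array(m['mtx'])
P=[]
for k in KEYS:
    o=viewer.outline_of('top',k)
    if not o: print(k,'none'); P.append([np.nan]*3); continue
    v,u=np.nonzero(o[0]['pixels']&(d>0)); z=d[v,u]
    q=w('top',np.c_[(u-K[0,2])/K[0,0]*z,(v-K[1,2])/K[1,1]*z,z])
    zt=np.percentile(q[:,2],80); q=q[abs(q[:,2]-zt)<.004]
    r=cv2.minAreaRect(q[:,:2].astype('f4')*1000)
    P.append([*np.array(r[0])/1000,zt]); print(k,round(o[0]['p'],2),len(u),np.round(P[-1],4),np.round(r[1],1),round(r[2],1),(u.mean().round(),v.mean().round()))
P=np.array(P); e=P[3]-P[0]; print('row len',np.hypot(e[0],e[1]),'angle of row',np.degrees(np.arctan2(e[1],e[0])))
E
```

```text
slow_key_top 0.88 406 [ 0.5728 -0.0822  0.0807] [24.3 42.4] 73.9 (np.float64(333.0), np.float64(200.0))
fast_key_top 0.83 464 [ 0.5839 -0.0433  0.0706] [26.9 44.1] 76.1 (np.float64(307.0), np.float64(193.0))
stop_key_top 0.76 505 [0.5973 0.0071 0.0806] [25.8 43.5] 74.8 (np.float64(276.0), np.float64(184.0))
run_key_top 0.66 466 [0.608  0.0464 0.0708] [26.8 44.1] 76.3 (np.float64(251.0), np.float64(177.0))
row len 0.13332087855389335 angle of row 74.69204901595668
```

White is at (0.573, -0.082), then blue, red and green along the row at about 75°. I'll put the jaw axis along the row and close the fingers on the way to a hover over white.

```bash
cat >> h.py <<'E'
def to(x,y,z,head=75.):
    s=status.state(); r=R.from_rotvec(s['eef_rot']); h=np.radians(head)
    Y=np.array([np.cos(h),np.sin(h),0]);Z=np.array([0,0,-1.]);g=R.from_matrix(np.c_[np.cross(Y,Z),Y,Z])
    print('shift',r.inv().apply(np.array([x,y,z])-s['position']).round(4),'turn',np.degrees((r.inv()*g).as_rotvec()).round(2),'t',s['clock'],'F',s['contact_force'].round(1),'w',s['width'])
E
python3 -c "
from h import *
to(.573,-.082,.2)"
```

```text
shift [-0.553  -0.4291  0.0227] turn [  0.     0.   -10.31] t 0.75 F [-0.6 -0.6  0.4] w 0.08764913127438226
```

Call:
servo_tool(steps=[[[-0.553,-0.429,0.0],[0,0,-10.3],1],[[-0.553,-0.429,0.0],[0,0,-10.3],1],[[-0.553,-0.429,0.0],[0,0,-10.3],1],[[-0.553,-0.429,0.0],[0,0,-10.3],1],[[-0.553,-0.429,0.0],[0,0,-10.3],1],[[-0.553,-0.429,0.0],[0,0,-10.3],1],[[-0.553,-0.429,0.0],[0,0,-10.3],1],[[-0.553,-0.429,0.0],[0,0,-10.3],1],[[-0.553,-0.429,0.0],[0,0,-10.3],1],[[-0.553,-0.429,0.0],[0,0,-10.3],1]], force=20)

```text
clock: 1.58
position: [0.4453, 0.1691, 0.223]
eef_rot: [0.41, 3.114, 0.001]
contact_force: [1.0, 1.4, 0.0]
width: 0.0244
```

```bash
python3 -c "
from h import *
to(.573,-.082,.2)"
```

```text
shift [-0.1884 -0.2095  0.023 ] turn [ 0.04  0.05 -0.  ] t 1.5833 F [1.  1.4 0. ] w 0.024438421067010656
```

Call:
servo_tool(steps=[[[-0.188,-0.21,0.023],[0,0,0],1],[[-0.188,-0.21,0.023],[0,0,0],1],[[-0.188,-0.21,0.023],[0,0,0],1],[[-0.188,-0.21,0.023],[0,0,0],1],[[-0.188,-0.21,0.023],[0,0,0],1],[[-0.188,-0.21,0.023],[0,0,0],1],[[-0.188,-0.21,0.023],[0,0,0],1],[[-0.188,-0.21,0.023],[0,0,0],1],[[-0.188,-0.21,0.023],[0,0,0],1],[[-0.188,-0.21,0.023],[0,0,0],1]])

```text
clock: 2.42
position: [0.5723, -0.0819, 0.2]
eef_rot: [0.41, 3.114, 0.002]
contact_force: [-0.4, -0.4, -0.2]
width: 0.0003
```

```bash
cat >> h.py <<'E'
def keys(c):
    s=status.state(); im,d=viewer.camera(c); K=np.array(viewer.camera_model(c)['mtx']); out={}
    for k in KEYS:
        o=viewer.outline_of(c,k)
        if not o: print(k,'none'); continue
        v,u=np.nonzero(o[0]['pixels']&(d>0)); z=d[v,u]; p=np.c_[(u-K[0,2])/K[0,0]*z,(v-K[1,2])/K[1,1]*z,z]
        m=viewer.camera_model(c)
        if 'hand_eye' in m:
            H=np.array(m['hand_eye']); q=R.from_rotvec(s['eef_rot']).apply(p@H[:3,:3].T+H[:3,3])+s['position']
        else: q=w(c,p)
        zt=np.percentile(q[:,2],80); q=q[abs(q[:,2]-zt)<.003]; r=cv2.minAreaRect(q[:,:2].astype('f4')*1000)
        print(c,k,round(o[0]['p'],2),len(u),np.round([*np.array(r[0])/1000,zt],4),np.round(r[1],1),round(r[2],1))
    return im
E
python3 -c "
from h import *
im=keys('wrist'); cv2.imwrite('pics/w1.png',im[...,::-1])
to(.573,-.082,.09)"
```

```text
wrist slow_key_top 0.9 1474 [ 0.5717 -0.085   0.0791] [25.3 43.1] 74.8
wrist fast_key_top 0.6 1218 [ 0.5825 -0.0461  0.0692] [25.2 42.5] 75.1
wrist stop_key_top 0.61 1571 [0.5962 0.0043 0.0791] [26.  43.9] 74.7
wrist run_key_top 0.86 1259 [0.6072 0.0437 0.0692] [25.5 43.6] 75.0
shift [-0.0006 -0.0008  0.1107] turn [0.05 0.11 0.1 ] t 2.6667 F [-0.7  0.3  0.5] w 0.0005536352864327408
```

View pics/w1.png

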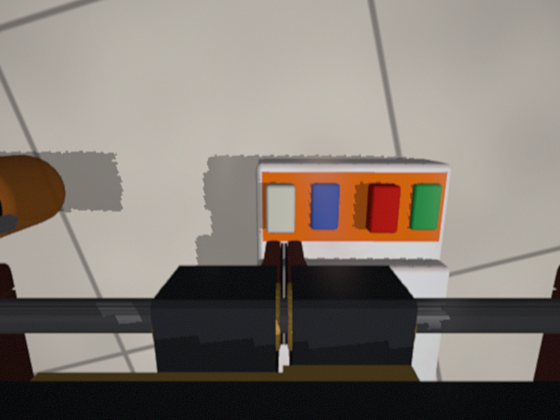

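The wrist view shows white at pixel (281, 208), blue (325, 206), red (384, 208) and green (426, 206), with the closed fingers over white. The two cameras agree to about 3 mm, so I'll use the average and press white.

Call:
servo_tool(steps=[[[0,-0.0015,0.04],[0,0,0],1],[[0,-0.0015,0.08],[0,0,0],1],[[0,-0.0015,0.105],[0,0,0],1],[[0,-0.0015,0.115],[0,0,0],1],[[0,-0.0015,0.119],[0,0,0],1],[[0,-0.0015,0.122],[0,0,0],1],[[0,-0.0015,0.125],[0,0,0],1],[[0,-0.0015,0.128],[0,0,0],1],[[0,-0.0015,0.13],[0,0,0],1],[[0,-0.0015,0.13],[0,0,0],1]])

```text
clock: 3.5
position: [0.5728, -0.0827, 0.071]
eef_rot: [0.407, 3.112, 0.0]
contact_force: [0.7, -0.1, -0.4]
width: 0.0002
```

Call:
servo_tool(steps=[[[0,0,0.0015],[0,0,0],1],[[0,0,0.0025],[0,0,0],1],[[0,0,0.0025],[0,0,0],1]])

```text
clock: 3.75
position: [0.5731, -0.0829, 0.0703]
eef_rot: [0.407, 3.11, 0.0]
contact_force: [-4.2, 0.3, 7.8]
width: 0.0008
```

Call:
servo_tool(steps=[[[0,0,-0.02],[0,0,0],1],[[0,0,-0.05],[0,0,0],1],[[0,0,-0.09],[0,0,0],1],[[0,0,-0.12],[0,0,0],1],[[0,0,-0.13],[0,0,0],1],[[0,0,-0.13],[0,0,0],1]])

```text
clock: 4.25
position: [0.574, -0.0832, 0.2044]
eef_rot: [0.406, 3.103, -0.001]
contact_force: [-0.2, 0.4, 0.7]
width: 0.0004
```

```bash
python3 -c "
from h import *
im=keys('wrist'); cv2.imwrite('pics/w2.png',im[...,::-1])
to(.5967,.0055,.2)"
```

```text
wrist slow_key_top 0.73 1274 [ 0.5719 -0.0852  0.0692] [25.8 43.2] 74.5
wrist fast_key_top 0.78 1400 [ 0.583  -0.0459  0.0792] [25.5 43.8] 76.0
wrist stop_key_top 0.72 1562 [0.5963 0.0041 0.0791] [25.6 43.7] 74.9
wrist run_key_top 0.96 1256 [0.6071 0.0435 0.0692] [25.5 43.2] 74.8
shift [-0.0015  0.0916 -0.0027] turn [0.03 0.01 0.09] t 4.5 F [ 0.6 -0.5  0.8] w 0.00019696745010927953
```

White is down (69 mm measured) and blue is up (79 mm), with red still up and green down. Next is red.

Call:
servo_tool(steps=[[[-0.0015,0.04,0],[0,0,0],1],[[-0.0015,0.08,0],[0,0,0],1],[[-0.0015,0.0915,0],[0,0,0],1],[[-0.0015,0.0915,0],[0,0,0],1],[[-0.0015,0.0915,0],[0,0,0],1]])

```text
clock: 4.92
position: [0.5962, 0.0056, 0.1958]
eef_rot: [-0.405, -3.113, 0.001]
contact_force: [-0.7, -0.1, 0.6]
width: 0.0009
```

```bash
python3 -c "
from h import *
to(.5967,.0055,.0695)"
```

```text
shift [-8.000e-04  1.000e-04  1.263e-01] turn [-0.04 -0.12  0.18] t 4.9167 F [-0.7 -0.1  0.6] w 0.0008516168839835728
```

Call:
servo_tool(steps=[[[0,0,0.04],[0,0,0],1],[[0,0,0.08],[0,0,0],1],[[0,0,0.1],[0,0,0],1],[[0,0,0.11],[0,0,0],1],[[0,0,0.115],[0,0,0],1],[[0,0,0.118],[0,0,0],1],[[0,0,0.122],[0,0,0],1],[[0,0,0.125],[0,0,0],1],[[0,0,0.127],[0,0,0],1],[[0,0,0.128],[0,0,0],1]])

```text
clock: 5.75
position: [0.597, 0.0054, 0.0703]
eef_rot: [0.405, 3.114, -0.0]
contact_force: [-3.9, 0.3, 11.8]
width: 0.0001
```

Call:
servo_tool(steps=[[[0,0,0.001],[0,0,0],1],[[0,0,0.0015],[0,0,0],1]])

```text
clock: 5.92
position: [0.5981, 0.0055, 0.0703]
eef_rot: [0.404, 3.111, 0.0]
contact_force: [-2.2, -0.0, 10.4]
width: 0.0004
```

Call:
servo_tool(steps=[[[0,0,-0.02],[0,0,0],1],[[0,0,-0.05],[0,0,0],1],[[0,0,-0.09],[0,0,0],1],[[0,0,-0.12],[0,0,0],1],[[0,0,-0.13],[0,0,0],1],[[0,0,-0.13],[0,0,0],1],[[0,0,-0.13],[0,0,0],1]])

```text
clock: 6.5
position: [0.5976, 0.0056, 0.1995]
eef_rot: [0.404, 3.111, 0.0]
contact_force: [0.3, -0.4, -0.4]
width: 0.0004
```

```bash
python3 -c "
from h import *
im=keys('wrist'); cv2.imwrite('pics/w3.png',im[...,::-1])
keys('scene')
s=status.state();print(s['clock'],s['contact_force'],s['position'])"
```

```text
wrist slow_key_top 0.95 1270 [ 0.5723 -0.0848  0.0692] [25.5 43.4] 74.5
wrist fast_key_top 0.74 1455 [ 0.5827 -0.0452  0.0792] [25.3 43.4] 73.3
wrist stop_key_top 0.56 1324 [0.5959 0.0046 0.0692] [25.7 43.4] 75.6
wrist run_key_top 0.83 1449 [0.607  0.044  0.0792] [25.8 43.8] 74.9
scene slow_key_top 0.78 469 [ 0.5729 -0.087   0.0708] [25.3 44.2] 75.0
scene fast_key_top 0.59 517 [ 0.5839 -0.0476  0.0807] [25.5 44. ] 74.4
scene stop_key_top 0.66 428 [0.5977 0.0024 0.0707] [25.4 43.9] 75.2
scene run_key_top 0.63 470 [0.6081 0.0416 0.0807] [24.4 44.3] 74.3
7.0 [-1.05191645 -0.59619269 -0.35512258] [0.59735849 0.00555983 0.19987251]
```

```bash
python3 -c "
from cell import job_done
print(job_done())"
```

```text
the job is handed in; nothing more can be done
None
```

The blender is slowed and stopped, and I handed the job in at about 7 s of the 32 s allowed. With the closed fingertips I pressed white until it stayed down, confirmed blue had popped up, then pressed red.

- **On the way:** after the white press, the wrist camera measured white at 69 mm, blue at 79 mm, red at 79 mm and green at 69 mm. Blue was therefore up before I touched red.
- **At the end:** white and red were down and blue and green up.

| Key | Wrist camera | Scene camera |
|---|---|---|
| White | 69.2 mm | 70.8 mm |
| Red | 69.2 mm | 70.7 mm |
| Blue | 79.2 mm | 80.7 mm |
| Green | 79.2 mm | 80.7 mm |

- **Contact:** the arm was clear at z = 0.20 m with wrist force near zero. The largest force reading at the end of a move was about 12 N.
- **Disagreements:** the wrist and scene cameras differ by about 1.5 mm in key height. Key positions from the different cameras disagreed by about 2–3 mm. Both are close to the stated calibration error, and neither changes the result. No check failed.

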